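Lock the pattern template onto the tracing desk

ROBOT

A 6-joint arm with a two-finger parallel gripper is mounted at the origin on the work surface. World frame = base frame: x ahead of the robot, y to its left, z up, the work surface at z = 0. Lengths are in mm, angles in rad, forces in N, time in s.
With the tool pointing down it reaches from about 350 to 875 mm from the base axis. Payload 4.2 kg.
Tool frame: the origin (TCP) lies midway between the tips of the shut fingers; the grasp point (between the pads) lies 19 mm behind it; z points along the fingers, y is the line along which they close (so a half turn about z gives the same grasp; the last joint's range is limited). The gripper opens to 85 mm and grips with 20 to 120 N. Pads are 22 mm wide; open, the fingers measure 114 mm over their backs; the gripper's body (76 mm by 85 mm) begins 54 mm behind the grasp point. The pads swing forward as they close: fully open they stand 13 mm farther back than shut.
Start: joints at [1.506, 0.385, 0.008, 0, -1.194, -0.259], TCP at [198.825, 592.51, 231.312] pointing down, gripper open.
Joint ranges: [-3.14, 3.14], [-1.21, 2.06], [-1.07, 1.41], [-3.16, 2.05], [-2.99, -0.16], [-3.1, 3.1]. Speed limits (rad/s): [2.79, 2.79, 3.14, 3.14, 3.14, 3.14].

INTERFACE

Orientations are given as a unit quaternion [x, y, z, w].
In Python, from station import arm, eyes gives the robot as it stands.
- The arm moves only by the tool arm_command, never from a script. Its argument "commands" is a list of rows, each an object of numbers: "ax", "ay", "az": the turn, a rotation vector about the world's x, y, z in rad; "x", "y", "z": the shift along the world's x, y, z in cm; "gripper": the finger opening in cm, from 0 to 8.54. A call has exactly 8 rows; each row is the pose to reach, as a shift and turn from the pose commanded when the call began; what a row does not reach only later rows make up. A row lasts 1/8 s, in which the tool goes at most 62.5 mm and 10.7 degrees, less where a joint would pass 70% of its speed; a pose out of reach is approached as far as the arm can. A call with a gripper value outside its range is refused whole. The fingers move at their own pace and stop on an object; "newtons" is the grip in N (left out, the last holds). Time passes only in rows, so rows that repeat a pose let the fingers close, or fill a call up. It gives the time, the measured TCP pose, the force, the opening and the grip force at its end, in the units of the state.
- arm.read_state(): the state, without advancing time (a new reading comes with each control period).
- eyes.snapshot(name): name is "scene" or "top"; returns the picture (420x560x3 uint8, blue, green, red); there is no depth.
- eyes.camera_model(name): a dict with "camera_matrix" (3x3 intrinsics, pixels), "k1" (the pictures are not rectified: a ray, as slopes to the right and down, at radius r is drawn at 1 + k1 r^2 times it, then the intrinsics apply), "view" (4x4, takes a point from world to camera coordinates). Camera axes: x right, y up, looking along -z (the intrinsics and any distortion apply to the point x, -y, -z); pixel columns grow to the right and rows downward; lengths in mm; the calibration is good to about 2 mm. A picture is of the moment at which its call begins. camera_model takes no time and is no camera call.
- arm.finish_job(): hands the job in; it is judged then, once.
The state is a dict: "t": time; "joint_pos": joint angles; "dq": joint speeds; "joint_efforts": joint torques, N m; "eef_pos": TCP position; "ee_rot": TCP orientation; "wrist_force": force on the tool from outside, world axes, zero at the start; "moment": the same for the moment, N m; "width": finger opening in mm; "finger_force": force on a finger pad.
Only numpy, scipy, OpenCV 4.12 (cv2) and the standard library are available. Lean on these libraries where they do the work, as an engineer would, in place of code of your own. Each camera call takes 0.05 s, during which the arm holds its last target. There are 200 camera calls.

TASK

Set up the slanted tracing desk for tracing shoe uppers: take the rectangular template with the two keyholes by its grip, press the large ends of its keyholes down over the two stud heads until it lies flat on the desk, and slide it down the slope until it is fully home. Then turn the brass catch above it a quarter turn, so that its tongue points straight down the slope at the template's top edge and keeps it from riding up. Do not disturb the other template, the pencil jar, the two shoe lasts or the two thread spools.

Things in the scene. Friction and masses are not known exactly. Their poses are not given: they have to be found in the camera images.
- deck: Slanted plywood top of the tracing desk, mid-table, fixed, rising 0.35 rad (20 deg) away from the robot. Origin on its top surface midway between two steel studs; x up the slope, y left along it, z square out of it. Surface x -150 to +100 mm, 270 wide; a ledge at its low end (x -150 to -138) stands 14 mm above it. A paper sheet on it is negligibly thin.
- stud_left (a point): Centre of the top of the left stud's head, at x 0, y +70, z 14 mm in the deck's axes (which it shares). Stud: shank 8 mm in diameter, standing square to the surface; round head 17 mm in diameter with a bevelled top, its underside 9 mm and its top 14 mm above the surface.
- stud_right (a point): The same on the right stud, at x 0, y -70, z 14 mm in the deck's axes.
- template_grip (a point): Keyhole template: loose dark wood plate, 130 (x) by 190 (y) by 6 mm, 0.1 to 0.25 kg, lying flat left or right of the desk. A pale grip bar stands on its middle: 56 mm along x, 16 wide, its top 42 mm above the plate's underside. This point: in the bar, over the plate's centre, 30 mm above its underside. Axes: x along the bar towards the top edge (65 mm off), the one by the keyholes; z up.
- template_holes (a point): Point on the template's underside midway between the large ends of its two keyholes, 25 mm from template_grip along x, 30 mm below; same axes. The large ends are eight-sided, 24 mm across, centred at y +70 and -70 mm; from each a slot 12 mm wide runs towards +x (the top edge). Over the stud heads when this point is on the deck's origin and the axes are parallel; then slide 20 mm down the slope.
- template_seat (a point): Point on the template's underside midway between the seats of its two slots, 45 mm from template_grip along x, 30 mm below; same axes. The slots end 4.5 mm beyond it. Fully home, with the shanks at the ends of the slots, this point is at the deck's origin, axes parallel.
- catch_grip (a point): Brass turn catch on the deck, 62 mm up the slope from the deck's origin, turning about an axis square to the surface. A bar 12 mm wide, 10 high, tongue tip 39 mm from the axis; over the axis a finger grip 12 mm wide, 32 long in line with the tongue, top 37 mm above the surface. This point: on the axis, 27 mm above the surface. z square out of the surface, x opposite to the tongue.
- catch (a joint): Angle of the catch, rad, anticlockwise seen from above. At 0 the tongue points straight down the slope, its tip 3 mm from the top edge of a template that is home. At the start near 1.4: the tongue points to the right, clear of the template. Friction of 0.06 N m keeps it where it is left. A template that is not home is in the tongue's way.
- sole_grip (a point): A bystander, to be left alone: the other template, sole-shaped, 170 by 74 by 6 mm, same material and same grip bar, no keyholes, lying on the other side of the desk. The point is in the middle of its grip bar, 30 mm above the table.
- jar_mid (a point): Bystander: white pencil jar, 78 mm in diameter, 100 mm high (pencils to 180 mm); the point is half-way up its axis.
- last_a_mid (a point): Bystander: wooden child's shoe last, 150 mm long, 58 mm wide, 88 mm high; the point is its middle, 40 mm up.
- last_b_mid (a point): Bystander: the second, equal shoe last; the point is its middle, 40 mm up.
- spool_a_mid (a point): Bystander: thread spool, 48 mm in diameter, 70 mm high; the point is its middle.
- spool_b_mid (a point): Bystander: a second, equal spool; the point is its middle.
Mind the look-alikes: they are no part of the job. Leave any blue or turquoise look-alike of the part that bears template_grip alone.

How it is judged (in metres and radians):
On the way, in this order (a step that is already met when the one before it is completed fails the run):
1. the template lies flat on the desk with both stud heads through the large ends of its keyholes (x of template_seat in the frame of deck between 0.006 and 0.028 m and y of template_seat in the frame of deck between -0.006 and 0.006 m and z of template_seat in the frame of deck below 0.003 m and angle between the z axis of template_seat and the z axis of deck, either way round below 0.06 rad), for 0.05 s.
2. the template has slid down the slope until it is home (x of template_seat in the frame of deck between -0.004 and 0.004 m and z of template_seat in the frame of deck below 0.004 m), for 0.1 s.
3. the catch is turned so that its tongue points down the slope (value of joint catch between -0.25 and 0.25 rad), for 0.1 s.
At the end, for the whole second after the job is handed in: The template lies flat on the desk top (within 3 mm and 0.05 rad), locked under both stud heads with its slots home on the shanks (seat point within 5 mm of the point between the studs); the tongue of the catch points down the slope within 0.25 rad (all of step 3 and x of template_seat in the frame of deck between -0.004 and 0.005 m and y of template_seat in the frame of deck between -0.004 and 0.004 m and z of template_seat in the frame of deck below 0.003 m and angle between the z axis of template_seat and the z axis of deck, either way round below 0.05 rad); the robot touches nothing.
It fails at once if the sole template is moved by more than 30 mm (distance of sole_grip from where it was at the start of the episode above 0.03 m).
It fails at once if the pencil jar is moved by more than 30 mm (distance of jar_mid from where it was at the start of the episode above 0.03 m).
It fails at once if a shoe last is moved by more than 30 mm (distance of any of last_a_mid, last_b_mid from where it was at the start of the episode above 0.03 m).
It fails at once if a spool is moved by more than 30 mm (distance of any of spool_a_mid, spool_b_mid from where it was at the start of the episode above 0.03 m).
It also fails if it takes over 53 s, if anything falls off the work surface, if the arm or the gripper's body presses on something with over 40 N, if the wrist force passes 120 N, or if a joint passes its speed limit or range.

## Working session

There is one attempt and no reset: what is moved stays moved. The work goes in short steps, Python scripts to look and compute and a tool call to move; the robot and the scene stay as the last step left them, time stands still between calls to the robot, and variables do not carry over. Pictures are saved under pics/ and viewed, at most 10 in all, crops included, and the job is handed in when it is done.

Besides the shell and the picture viewer there is one more tool, called after "Emit:" by a JSON object that holds its "method" and its "body". arm_command: Moves the arm, as the interface text tells. Its arguments: {"type":"object","properties":{"commands":{"type":"array","items":{"type":"object","properties":{"ax":{"type":"number"},"ay":{"type":"number"},"az":{"type":"number"},"x":{"type":"number"},"y":{"type":"number"},"z":{"type":"number"},"gripper":{"type":"number"}}}},"newtons":{"type":"number"}},"required":["commands"]}

```bash
mkdir -p pics
cat > h.py <<'E'
import numpy as np, cv2
from station import arm, eyes
def M(n):
    m=eyes.camera_model(n); return np.array(m["camera_matrix"]),m["k1"],np.array(m["view"])
def proj(n,P):
    K,k,V=M(n); p=np.atleast_2d(P)@V[:3,:3].T+V[:3,3]
    s=np.c_[p[:,0],-p[:,1]]/-p[:,2:3]; s=s*(1+k*(s**2).sum(1,keepdims=True))
    return s@K[:2,:2].T+K[:2,2]
def ray(n,uv):
    K,k,V=M(n); uv=np.atleast_2d(np.array(uv,float))
    d=cv2.undistortPoints(uv[:,None],K,np.array([k,0,0,0.]))[:,0]
    D=np.c_[d[:,0],-d[:,1],-np.ones(len(d))]@V[:3,:3]
    return -V[:3,:3].T@V[:3,3],D
def cast(n,uv,z=0,p0=None,nrm=(0,0,1)):
    o,D=ray(n,uv); nrm=np.array(nrm); p0=np.array([0,0,z]) if p0 is None else p0
    return o+D*(((p0-o)@nrm)/(D@nrm))[:,None]
def snap(n,f):
    i=eyes.snapshot(n); cv2.imwrite('pics/'+f,i); return i
E
python3 -c "
from h import *
for n in('scene','top'):
    snap(n,n+'0.png'); K,k,V=M(n);print(K,k,-V[:3,:3].T@V[:3,3],V[:3,:3])
print(arm.read_state())"
```

```text
[[502.83264868   0.         279.14739512]
 [  0.         502.83264868 212.53851133]
 [  0.           0.           1.        ]] -0.19142200755997096 [1059.16229783  905.01312461 1244.11206142] [[-0.77688957  0.62963525  0.00143293]
 [-0.47105387 -0.58272747  0.66222122]
 [ 0.41779283  0.51379777  0.74930701]]
[[503.54204268   0.         279.20653524]
 [  0.         503.54204268 207.47501508]
 [  0.           0.           1.        ]] -0.06224296378174421 [ 337.13331997  105.03868362 2016.29410862] [[-0.02091838 -0.99960152 -0.01895321]
 [ 0.99775744 -0.02207788  0.06318755]
 [-0.06358082 -0.01758892  0.99782168]]
{'t': 0.1, 'joint_pos': array([ 1.50557330e+00,  3.85496617e-01,  6.78953541e-03, -4.39481358e-04,
       -1.19403041e+00, -2.58535903e-01]), 'dq': array([ 0.00077003, -0.00145495,  0.00386618, -0.00046454,  0.00048752,
        0.00018778]), 'joint_efforts': array([-5.68477808e-04, -3.93320847e+01,  1.88928580e+01,  4.19793427e+00,
       -2.62119749e-03,  7.26490697e-06]), 'eef_pos': array([198.68748517, 592.03119437, 230.33067041]), 'ee_rot': array([ 9.86912556e-01, -1.61253288e-01, -1.09628756e-04,  9.85765682e-04]), 'wrist_force': array([0.08948656, 0.19832228, 0.15387196]), 'moment': array([-0.00412892, -0.02004808, -0.00407396]), 'finger_force': 0.0, 'width': 85.20958167294398}
```

View pics/scene0.png

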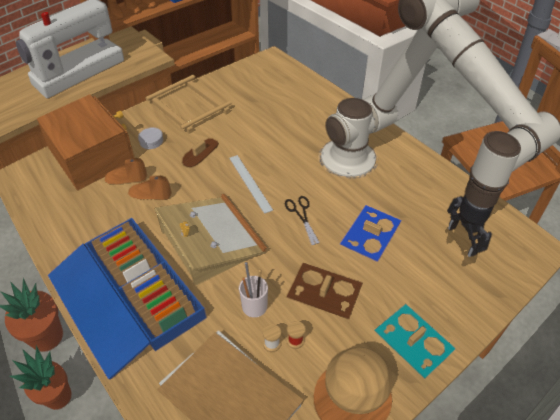

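View pics/top0.png

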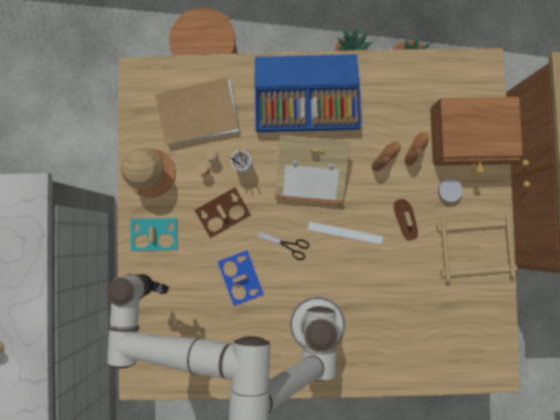

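The scene shows the brown keyhole template at about (325,290) in scene and (222,212) in top. The desk is at (312,172) in top with the studs near (294,164) and (341,166), and the catch is at (318,152). The jar at (241,160) and the spools stand between or beyond them. I'll zoom in for detail.

```bash
python3 -c "
from h import *
a=cv2.imread('pics/top0.png')[130:245,185:360]; b=cv2.imread('pics/scene0.png')[185:325,145:370]
cv2.imwrite('pics/tc.png',cv2.resize(a,None,fx=4.5,fy=4.5,interpolation=cv2.INTER_CUBIC))
cv2.imwrite('pics/sc.png',cv2.resize(b,None,fx=3.5,fy=3.5,interpolation=cv2.INTER_CUBIC))
for n in('top','scene'):
    i=cv2.imread('pics/%s0.png'%n); h=cv2.cvtColor(i,cv2.COLOR_BGR2HSV)
    x0,y0,x1,y1=(190,180,255,240) if n=='top' else (280,255,370,325)
    g=i.max(2)[y0:y1,x0:x1]; m=(g<110).astype(np.uint8)
    c=max(cv2.findContours(m,0,2)[0],key=cv2.contourArea)
    bx=cv2.boxPoints(cv2.minAreaRect(c))+[x0,y0]; q=cv2.approxPolyDP(cv2.convexHull(c),4,True)[:,0]+[x0,y0]
    P=cast(n,q,6); print(n,q.tolist(),P.round(0)[:,:2].tolist()); 
    pw=cast(n,(c[:,0]+[x0,y0]).astype(float),6)[:,:2].astype(np.float32); print(cv2.minAreaRect(pw))
"
```

```text
top [[235, 188], [249, 215], [210, 236], [195, 210]] [[548.0, 317.0], [438.0, 262.0], [357.0, 420.0], [463.0, 479.0]]
((451.5735168457031, 368.14825439453125), (129.70916748046875, 187.6846466064453), 27.958770751953125)
scene [[303, 264], [361, 283], [347, 318], [287, 296]] [[443.0, 262.0], [356.0, 423.0], [469.0, 482.0], [553.0, 319.0]]
((454.1976318359375, 371.403564453125), (131.55572509765625, 188.18495178222656), 28.219877243041992)
```

View pics/tc.png

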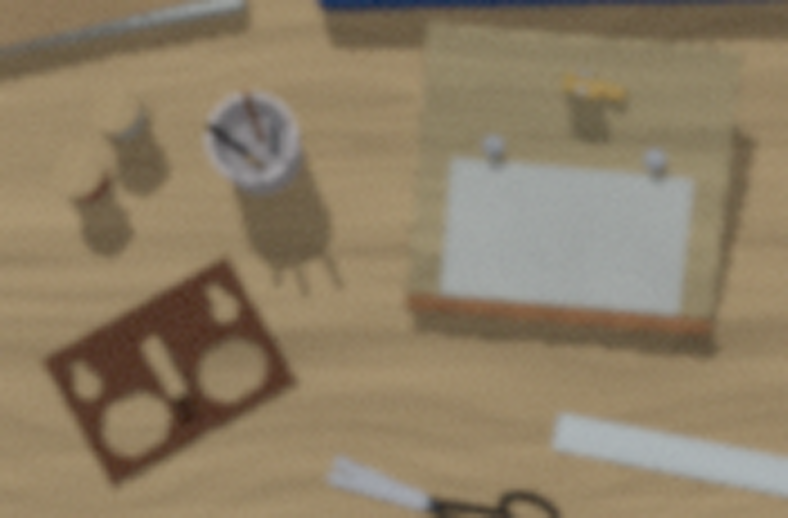

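View pics/sc.png

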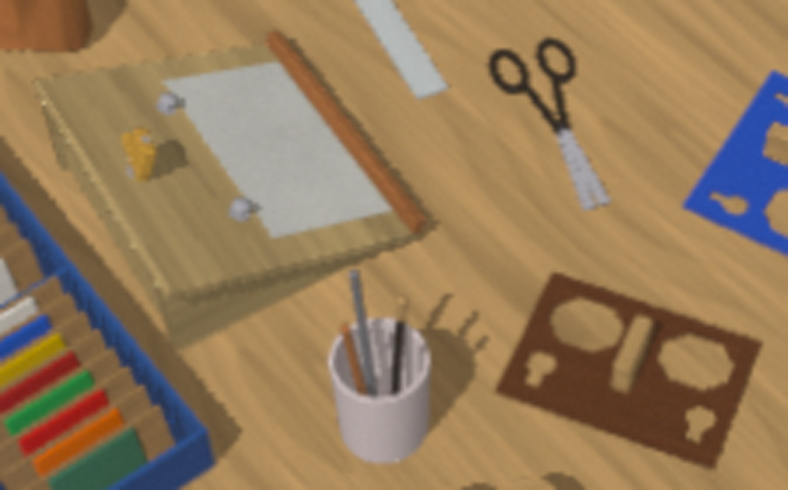

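Top crop: template keyhole slots point up-left, so its yaw is about +28°, with the studs at crop (494,150) and (656,162). Scene crop: studs at (243,208) and (170,102), catch at (140,152). Next I'll fit the deck pose from these points and the deck corners.

```bash
cat > deck.py <<'E'
from h import *
from scipy.optimize import least_squares
from scipy.spatial.transform import Rotation as R
def Rd(yaw): return (R.from_euler('z',yaw)*R.from_euler('y',-.35)).as_matrix()
T={(100,135,0):(428,25),(100,-135,0):(742,57),(-138,135,14):(410,295),(-138,-135,14):(714,318),(0,70,14):(494,148),(0,-70,14):(656,160)}
S={(100,-135,0):(37,80),(100,135,0):(165,297),(-138,-135,14):(268,38),(-138,135,14):(413,228),(0,70,13):(241,206),(0,-70,13):(168,101)}
tp=(np.array(list(T.values()))+.5)/4.5-.5+[185,130]; sp=(np.array(list(S.values()))+.5)/3.5-.5+[145,185]
tk=np.array(list(T),float); sk=np.array(list(S),float)
def res(p):
    r=Rd(p[3]); return np.r_[proj('top',tk@r.T+p[:3])-tp,proj('scene',sk@r.T+p[:3])-sp].ravel()
if __name__=='__main__':
    s=least_squares(res,[600,50,80,-.07],loss='soft_l1',x_scale=[1,1,1,.01]); print(s.x.round(3)); print(s.fun.reshape(-1,2).round(2).tolist())
    # triangulate studs and grip top/jar
    def tri(a,b):
        o,d=ray('top',[a]);o2,d2=ray('scene',[b]);d=d[0]/np.linalg.norm(d);d2=d2[0]/np.linalg.norm(d2)
        t=np.linalg.lstsq(np.c_[d,-d2],o2-o,rcond=None)[0];return ((o+t[0]*d+o2+t[1]*d2)/2).round(1)
    for k in (4,5):print(tri(tp[k],sp[k]))
    # grip bar pale blob inside template
    for n,(x0,y0,x1,y1) in dict(top=(214,200,230,222),scene=(315,272,335,302)).items():
        i=cv2.imread('pics/%s0.png'%n)[y0:y1,x0:x1]; m=(i.max(2)>125).astype(np.uint8)
        c,l,st,ce=cv2.connectedComponentsWithStats(m); print(n,st[1:].tolist(),(ce[1:]+[x0,y0]).round(1).tolist(),cast(n,ce[1:]+[x0,y0],42).round(0).tolist())
    print('jar',cast('top',[[241,161]],100).round(0))
E
python3 deck.py
```

```text
[ 6.31431e+02  5.96700e+00  6.13660e+01 -1.18000e-01]
[[0.52, -0.34], [0.47, -0.97], [-0.74, -0.15], [-0.39, 1.19], [0.14, -0.06], [0.05, 0.65], [-0.62, 0.88], [0.44, -0.28], [-0.11, -0.56], [0.12, -0.24], [-0.09, 0.29], [0.18, 0.2]]
[634.8  76.5  75.1]
[620.2 -62.4  76.2]
top [[3, 5, 9, 13, 51], [0, 18, 8, 4, 28]] [[220.8, 211.0], [217.1, 219.7]] [[454.0, 370.0, 42.0], [420.0, 385.0, 42.0]]
scene [[0, 0, 16, 25, 204], [16, 0, 4, 1, 4], [18, 11, 2, 7, 10]] [[321.8, 282.4], [332.5, 272.0], [333.7, 286.3]] [[462.0, 364.0, 42.0], [413.0, 357.0, 42.0], [444.0, 395.0, 42.0]]
jar [[642. 282. 100.]]
```

Emit:
{"method": "arm_command", "body": {"commands": [{"x": 5,"y": -4.4,"z": -1,"az": 0.15,"gripper": 5},{"x": 10,"y": -8.8,"z": -3,"az": 0.3,"gripper": 5},{"x": 15,"y": -13.2,"z": -5,"az": 0.45,"gripper": 5},{"x": 20,"y": -17.6,"z": -8,"az": 0.6,"gripper": 5},{"x": 25.4,"y": -22.2,"z": -11,"az": 0.75,"gripper": 5},{"x": 25.4,"y": -22.2,"z": -13,"az": 0.812,"gripper": 5},{"x": 25.4,"y": -22.2,"z": -13,"az": 0.812,"gripper": 5},{"x": 25.4,"y": -22.2,"z": -13,"az": 0.812,"gripper": 5}], "newtons": 60}}

```text
invalid input at $.commands[0]: expected keys ax, ay, az, x, y, z, gripper
```

Emit:
{"method": "arm_command", "body": {"commands": [{"x": 5,"y": -4.4,"z": -1,"ax": 0,"ay": 0,"az": 0.15,"gripper": 5},{"x": 10,"y": -8.8,"z": -3,"ax": 0,"ay": 0,"az": 0.3,"gripper": 5},{"x": 15,"y": -13.2,"z": -5,"ax": 0,"ay": 0,"az": 0.45,"gripper": 5},{"x": 20,"y": -17.6,"z": -8,"ax": 0,"ay": 0,"az": 0.6,"gripper": 5},{"x": 25.4,"y": -22.2,"z": -11,"ax": 0,"ay": 0,"az": 0.75,"gripper": 5},{"x": 25.4,"y": -22.2,"z": -13,"ax": 0,"ay": 0,"az": 0.812,"gripper": 5},{"x": 25.4,"y": -22.2,"z": -13,"ax": 0,"ay": 0,"az": 0.812,"gripper": 5},{"x": 25.4,"y": -22.2,"z": -13,"ax": 0,"ay": 0,"az": 0.812,"gripper": 5}], "newtons": 60}}

```text
t: 1.1
eef_pos: [453.1, 370.7, 101.4]
ee_rot: [0.97, 0.242, 0.0, 0.0]
wrist_force: [0.3, 0.2, 0.4]
width: 50.0
finger_force: 0.0
```

Emit:
{"method": "arm_command", "body": {"commands": [{"x": 0,"y": 0,"z": -4.5,"ax": 0,"ay": 0,"az": 0,"gripper": 5},{"x": 0,"y": 0,"z": -8,"ax": 0,"ay": 0,"az": 0,"gripper": 5},{"x": 0,"y": 0,"z": -8.8,"ax": 0,"ay": 0,"az": 0,"gripper": 5},{"x": 0,"y": 0,"z": -8.8,"ax": 0,"ay": 0,"az": 0,"gripper": 5},{"x": 0,"y": 0,"z": -8.8,"ax": 0,"ay": 0,"az": 0,"gripper": 1},{"x": 0,"y": 0,"z": -8.8,"ax": 0,"ay": 0,"az": 0,"gripper": 1},{"x": 0,"y": 0,"z": -8.8,"ax": 0,"ay": 0,"az": 0,"gripper": 1},{"x": 0,"y": 0,"z": -8.8,"ax": 0,"ay": 0,"az": 0,"gripper": 1}], "newtons": 60}}

```text
t: 2.1
eef_pos: [453.5, 371.5, 15.1]
ee_rot: [0.97, 0.242, 0.001, -0.001]
wrist_force: [-1.7, -0.4, 6.7]
width: 15.0
finger_force: 60.6
```

Emit:
{"method": "arm_command", "body": {"commands": [{"x": 0,"y": 0,"z": 3,"ax": 0,"ay": 0,"az": 0,"gripper": 1},{"x": 0,"y": 0,"z": 8,"ax": 0,"ay": 0,"az": 0,"gripper": 1},{"x": 0,"y": -2,"z": 13,"ax": 0,"ay": 0,"az": 0,"gripper": 1},{"x": 0,"y": -7,"z": 14,"ax": 0,"ay": 0,"az": -0.15,"gripper": 1},{"x": 0,"y": -13,"z": 14,"ax": 0,"ay": 0,"az": -0.3,"gripper": 1},{"x": 0,"y": -19,"z": 14,"ax": 0,"ay": 0,"az": -0.45,"gripper": 1},{"x": 1,"y": -25,"z": 14,"ax": 0,"ay": 0,"az": -0.6,"gripper": 1},{"x": 3,"y": -31,"z": 14,"ax": 0,"ay": 0,"az": -0.6,"gripper": 1}], "newtons": 80}}

```text
t: 3.1
eef_pos: [481.9, 59.3, 153.6]
ee_rot: [0.998, -0.056, 0.0, -0.0]
wrist_force: [0.4, -0.2, -0.4]
width: 14.6
finger_force: 78.1
```

Emit:
{"method": "arm_command", "body": {"commands": [{"x": 3,"y": -1.5,"z": 0,"ax": -0.01,"ay": -0.09,"az": 0,"gripper": 1},{"x": 6,"y": -3,"z": 0,"ax": -0.02,"ay": -0.18,"az": 0,"gripper": 1},{"x": 9,"y": -4.5,"z": -0.5,"ax": -0.03,"ay": -0.26,"az": 0,"gripper": 1},{"x": 10.6,"y": -5,"z": -1.5,"ax": -0.039,"ay": -0.348,"az": 0,"gripper": 1},{"x": 10.6,"y": -5,"z": -3,"ax": -0.039,"ay": -0.348,"az": 0,"gripper": 1},{"x": 10.6,"y": -5,"z": -3,"ax": -0.039,"ay": -0.348,"az": 0,"gripper": 1},{"x": 10.6,"y": -5,"z": -3,"ax": -0.039,"ay": -0.348,"az": 0,"gripper": 1},{"x": 10.6,"y": -5,"z": -3,"ax": -0.039,"ay": -0.348,"az": 0,"gripper": 1}]}}

```text
t: 4.1
eef_pos: [589.3, 11.6, 124.4]
ee_rot: [0.983, -0.055, 0.175, 0.009]
wrist_force: [0.7, -0.4, -1.8]
width: 14.5
finger_force: 78.4
```

```bash
python3 -c "
from h import *
from scipy.spatial.transform import Rotation as R
a=snap('top','top1.png')[120:235,220:395]; b=snap('scene','scene1.png')[170:310,145:370]
A=cv2.resize(a,(800,526),interpolation=2)
B=cv2.resize(b,None,fx=3.5,fy=3.5,interpolation=2)
cv2.imwrite('pics/tc1.png',A);cv2.imwrite('pics/sc1.png',B)
s=arm.read_state();print(s['t'],s['eef_pos'],R.from_quat(s['ee_rot']).as_matrix().round(4),s['wrist_force'],s['width'])"
```

```text
4.2 [589.07560838  11.53373244 124.0968325 ] [[ 9.330e-01 -1.114e-01  3.422e-01]
 [-1.049e-01 -9.938e-01 -3.770e-02]
 [ 3.443e-01 -7.000e-04 -9.389e-01]] [-0.52303343 -0.49763921 -1.8629473 ] 14.69312311912135
```

View pics/tc1.png

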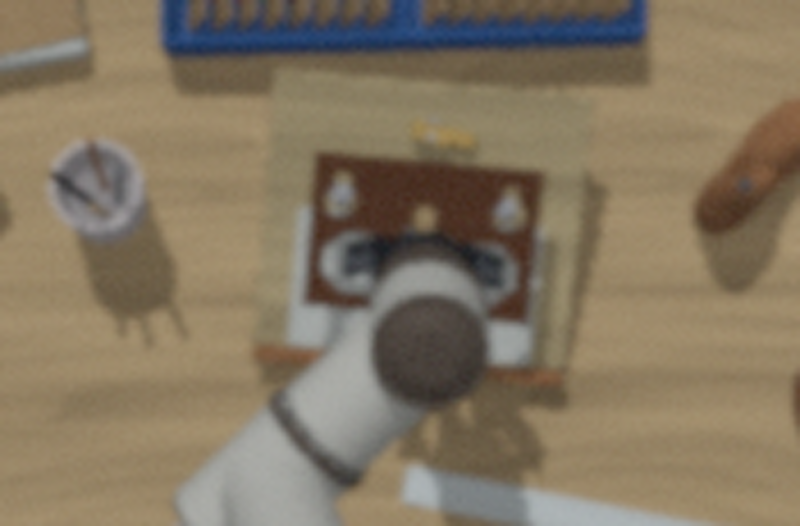

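View pics/sc1.png

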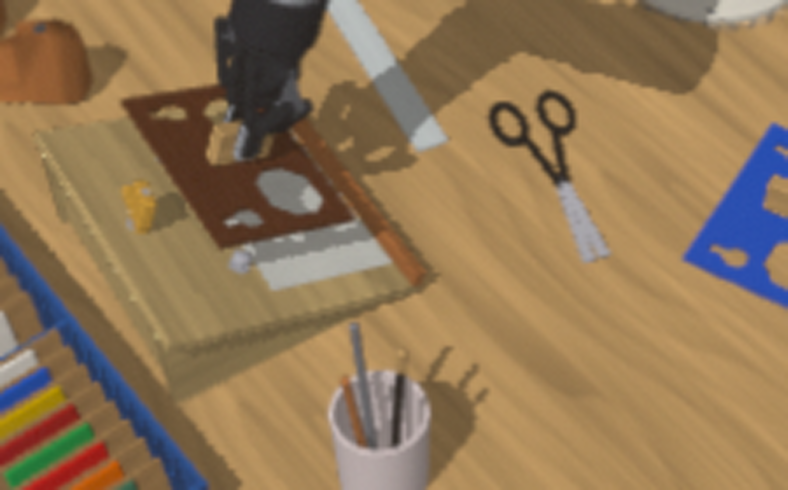

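Top crop: plate corners at (318,153), (543,172) and (305,302), with both studs visible through the keyholes. Scene crop: plate corners at (123,101), (220,248) and (355,215). The plate is held parallel to the deck. Now I'll compute its offset.

```bash
cat > off.py <<'E'
from deck import *
s=arm.read_state(); Q=R.from_quat(s['ee_rot']).as_matrix(); p=s['eef_pos']; t=-Q[:,2]
F=np.c_[Q[:,0],-Q[:,1],t]   # template-like axes from tool
top=p-F[:,2]*9
ct=(np.array([(318,153),(543,172),(305,302)])+.5)/(800/175)-.5+[220,120]
cs=(np.array([(220,248),(123,101),(355,215)])+.5)/3.5-.5+[145,170]
nom=np.array([(65,95),(65,-95),(-65,95)])
for n,c,st in(('top',ct,tp[4:]),('scene',cs,sp[4:])):
    P=(cast(n,c,p0=top,nrm=F[:,2])-p)@F
    print(n,'plate corners - nominal (tool axes)',(P[:,:2]-nom).round(1).tolist())
    o=np.array([631.5,6.3,62]); r=Rd(-.111)
    S=(cast(n,st,p0=o+r[:,2]*(14 if n=='top' else 13),nrm=r[:,2])-o)@r
    print('studs deck',S[:,:2].round(1).tolist())
E
python3 off.py
python3 - <<'E'
import sys;sys.path.insert(0,'.')
from deck import *
# dark-brown mask contour rectangle, top
i=cv2.imread('pics/top1.png')[140:200,280:345].astype(int)
m=((i.max(2)<120)&(i[...,2]-i[...,0]>18)).astype(np.uint8)
c=max(cv2.findContours(m,0,2)[0],key=cv2.contourArea);print(cv2.approxPolyDP(cv2.convexHull(c),2,True)[:,0].tolist())
E
```

```text
top plate corners - nominal (tool axes) [[-1.9, -2.7], [-1.3, 1.6], [1.1, -2.5]]
studs deck [[0.1, 70.2], [1.9, -69.8]]
scene plate corners - nominal (tool axes) [[1.6, 3.3], [-1.8, 2.2], [-2.7, -2.1]]
studs deck [[-0.1, 69.3], [-0.2, -70.9]]
[[9, 13], [33, 11], [57, 17], [61, 34], [58, 59], [7, 45]]
```

Emit:
{"method": "arm_command", "body": {"commands": [{"x": 0.2,"y": -0.04,"z": -1,"ax": 0,"ay": 0,"az": 0,"gripper": 1},{"x": 0.5,"y": -0.08,"z": -2.2,"ax": 0,"ay": 0,"az": 0,"gripper": 1},{"x": 0.75,"y": -0.12,"z": -3.3,"ax": 0,"ay": 0,"az": 0,"gripper": 1},{"x": 0.94,"y": -0.16,"z": -4.1,"ax": 0,"ay": 0,"az": 0,"gripper": 1},{"x": 0.94,"y": -0.16,"z": -4.1,"ax": 0,"ay": 0,"az": 0,"gripper": 1},{"x": 0.94,"y": -0.16,"z": -4.1,"ax": 0,"ay": 0,"az": 0,"gripper": 1},{"x": 0.94,"y": -0.16,"z": -4.1,"ax": 0,"ay": 0,"az": 0,"gripper": 1},{"x": 0.94,"y": -0.16,"z": -4.1,"ax": 0,"ay": 0,"az": 0,"gripper": 1}]}}

```text
t: 5.2
eef_pos: [598.3, 9.9, 82.8]
ee_rot: [0.983, -0.055, 0.174, 0.01]
wrist_force: [0.3, -0.5, -1.0]
width: 14.4
finger_force: 78.4
```

```bash
cat > dk.py <<'E'
from deck import *
s=arm.read_state(); o=np.array([631.5,6.3,62]); r=Rd(-.111)
print(s['t'],'tcp in deck',((s['eef_pos']-o)@r).round(1),'force deck',(s['wrist_force']@r).round(1),'tool z.n',(R.from_quat(s['ee_rot']).as_matrix().T@r).round(3)[2], s['width'])
E
python3 dk.py; python3 -c "
from h import *
a=snap('top','top2.png')[135:200,275:355]; b=snap('scene','scene2.png')[190:290,170:280]
cv2.imwrite('pics/c2.png',np.hstack([cv2.resize(a,(400,325),interpolation=2),cv2.resize(b,(357,325),interpolation=2)]))"
```

```text
5.2 tcp in deck [-24.2  -0.1  31. ] force deck [ 0.  -0.4 -1.1] tool z.n [ 0.001  0.    -1.   ] 14.434328679278524
```

View pics/c2.png

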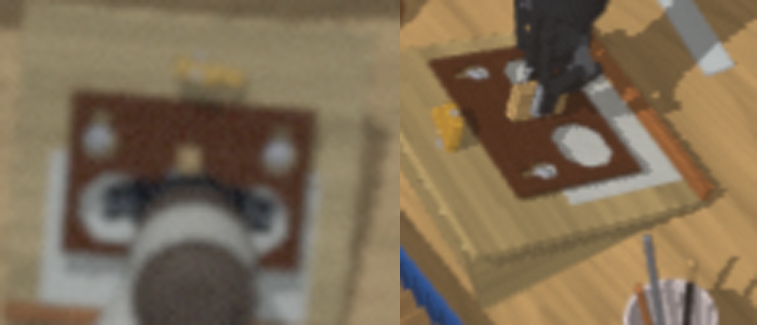

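The studs show through both keyholes, at (98,135) and (278,152) in the left half. Pressing down now.

Emit:
{"method": "arm_command", "body": {"commands": [{"x": 0.1,"y": -0.01,"z": -0.28,"ax": 0,"ay": 0,"az": 0,"gripper": 1},{"x": 0.2,"y": -0.02,"z": -0.56,"ax": 0,"ay": 0,"az": 0,"gripper": 1},{"x": 0.3,"y": -0.03,"z": -0.84,"ax": 0,"ay": 0,"az": 0,"gripper": 1},{"x": 0.4,"y": -0.05,"z": -1.12,"ax": 0,"ay": 0,"az": 0,"gripper": 1},{"x": 0.5,"y": -0.06,"z": -1.4,"ax": 0,"ay": 0,"az": 0,"gripper": 1},{"x": 0.57,"y": -0.07,"z": -1.58,"ax": 0,"ay": 0,"az": 0,"gripper": 1},{"x": 0.57,"y": -0.07,"z": -1.58,"ax": 0,"ay": 0,"az": 0,"gripper": 1},{"x": 0.57,"y": -0.07,"z": -1.58,"ax": 0,"ay": 0,"az": 0,"gripper": 1}]}}

```text
t: 6.3
eef_pos: [602.9, 9.0, 73.6]
ee_rot: [0.984, -0.055, 0.172, 0.01]
wrist_force: [-26.8, 6.2, 29.1]
width: 14.4
finger_force: 84.1
```

```bash
python3 dk.py
```

```text
6.3 tcp in deck [-23.   -0.4  20.7] force deck [-15.7   3.2  36.8] tool z.n [-0.005 -0.    -1.   ] 14.396401168720493
```

Emit:
{"method": "arm_command", "body": {"commands": [{"x": -0.05,"y": 0.02,"z": -0.02,"ax": 0,"ay": 0,"az": 0,"gripper": 1},{"x": -0.09,"y": 0.03,"z": -0.03,"ax": 0,"ay": 0,"az": 0,"gripper": 1},{"x": -0.14,"y": 0.04,"z": -0.05,"ax": 0,"ay": 0,"az": 0,"gripper": 1},{"x": -0.19,"y": 0.05,"z": -0.07,"ax": 0,"ay": 0,"az": 0,"gripper": 1},{"x": -0.24,"y": 0.05,"z": -0.09,"ax": 0,"ay": 0,"az": 0,"gripper": 1},{"x": -0.24,"y": 0.05,"z": -0.09,"ax": 0,"ay": 0,"az": 0,"gripper": 1},{"x": -0.24,"y": 0.05,"z": -0.09,"ax": 0,"ay": 0,"az": 0,"gripper": 1},{"x": -0.24,"y": 0.05,"z": -0.09,"ax": 0,"ay": 0,"az": 0,"gripper": 1}]}}

```text
t: 7.3
eef_pos: [602.9, 9.1, 73.6]
ee_rot: [0.984, -0.055, 0.172, 0.01]
wrist_force: [-15.9, 0.4, 20.8]
width: 15.0
finger_force: 82.2
```

```bash
python3 dk.py; python3 -c "
from h import *
a=snap('top','top3.png')[135:200,275:355]; b=snap('scene','scene3.png')[190:290,170:280]
cv2.imwrite('pics/c3.png',np.hstack([cv2.resize(a,(400,325),interpolation=2),cv2.resize(b,(357,325),interpolation=2)]))
for n,(u,v,w,h) in dict(top=(285,145,50,30),scene=(190,200,70,60)).items():pass"
```

```text
7.3 tcp in deck [-23.1  -0.4  20.7] force deck [-7.7 -1.4 25. ] tool z.n [-0.005 -0.    -1.   ] 15.037726438742624
```

View pics/c3.png

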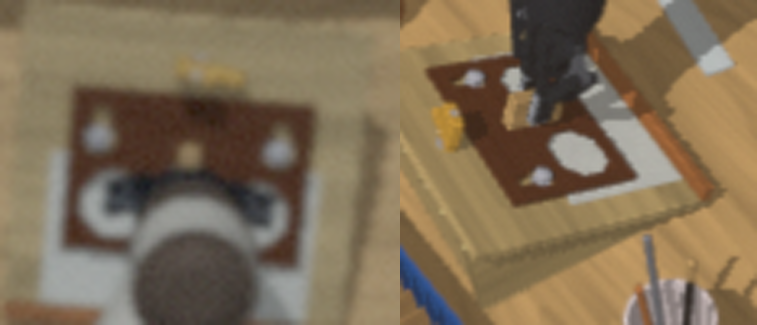

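Left half: the stud heads sit in the large ends at (98,138) and (278,155). Right half: the heads appear above the plate at (541,177) and (473,78). I'll check the plate height by triangulating its corners.

Run:
```python
from deck import *
o=np.array([631.5,6.3,62]); r=Rd(-.111)
def tri(a,b):
    oo,d=ray('top',[a]);o2,d2=ray('scene',[b]);d=d[0]/np.linalg.norm(d);d2=d2[0]/np.linalg.norm(d2)
    t=np.linalg.lstsq(np.c_[d,-d2],o2-oo,rcond=None)[0];return (((oo+t[0]*d+o2+t[1]*d2)/2-o)@r).round(1)
def t2(x,y): return (275+(x+.5)/5-.5,135+(y+.5)/5-.5)
def s2(x,y): return (170+(x-400+.5)/3.245-.5,190+(y+.5)/3.25-.5)
print('corners',tri(t2(75,88),s2(515,207)),tri(t2(314,107),s2(427,68)))
print('studs0',tri(tp[4],sp[4]),tri(tp[5],sp[5]))
s=arm.read_state();print((s['moment']@r).round(2))
# same corner estimate from pre-press images to compare displacement
print('deck corners',[tri(tp[k],sp[j]) for k,j in((0,1),(1,0),(2,3),(3,2))])
```

```text
corners [37.5 92.   4. ] [ 40.5 -92.9  14.8]
studs0 [ 0.2 70.1 13.8] [  1.5 -69.5  14.6]
[-0.13  2.64  0.05]
deck corners [array([100.6, 135.1,  -1.1]), array([  96.7, -134.6,    3.8]), array([-139.3,  133. ,    9.3]), array([-136.8, -134.3,   12. ])]
```

Emit:
{"method": "arm_command", "body": {"commands": [{"x": 0.03,"y": 0,"z": -0.09,"ax": 0.001,"ay": 0.01,"az": 0,"gripper": 1},{"x": 0.07,"y": -0.01,"z": -0.19,"ax": 0.003,"ay": 0.03,"az": 0,"gripper": 1},{"x": 0.1,"y": 0.1,"z": -0.28,"ax": 0.003,"ay": 0.03,"az": 0,"gripper": 1},{"x": 0.1,"y": -0.12,"z": -0.28,"ax": 0.003,"ay": 0.03,"az": 0,"gripper": 1},{"x": 0.1,"y": 0.1,"z": -0.28,"ax": 0.003,"ay": 0.03,"az": 0,"gripper": 1},{"x": 0.1,"y": -0.01,"z": -0.28,"ax": 0.003,"ay": 0.03,"az": 0,"gripper": 1},{"x": 0.07,"y": 0,"z": -0.19,"ax": 0,"ay": 0,"az": 0,"gripper": 1},{"x": 0,"y": 0,"z": 0,"ax": 0,"ay": 0,"az": 0,"gripper": 1}]}}

```text
t: 8.4
eef_pos: [604.6, 9.5, 74.0]
ee_rot: [0.983, -0.055, 0.173, 0.009]
wrist_force: [-0.5, -1.3, 8.3]
width: 15.0
finger_force: 80.8
```

```bash
python3 dk.py; python3 -c "
from deck import *
s=arm.read_state();print((s['moment']@Rd(-.111)).round(2))"
```

```text
8.4 tcp in deck [-21.3   0.2  20.5] force deck [ 2.5 -1.3  7.9] tool z.n [-0.002  0.001 -1.   ] 14.961685899487321
[-0.7   0.38  0.03]
```

Emit:
{"method": "arm_command", "body": {"commands": [{"x": -0.19,"y": 0.02,"z": -0.07,"ax": 0,"ay": 0,"az": 0,"gripper": 1},{"x": -0.37,"y": 0.04,"z": -0.14,"ax": 0,"ay": 0,"az": 0,"gripper": 1},{"x": -0.56,"y": 0.06,"z": -0.2,"ax": 0,"ay": 0,"az": 0,"gripper": 1},{"x": -0.75,"y": 0.08,"z": -0.27,"ax": 0,"ay": 0,"az": 0,"gripper": 1},{"x": -0.93,"y": 0.1,"z": -0.34,"ax": 0,"ay": 0,"az": 0,"gripper": 1},{"x": -1.12,"y": 0.12,"z": -0.41,"ax": 0,"ay": 0,"az": 0,"gripper": 1},{"x": -1.12,"y": 0.12,"z": -0.41,"ax": 0,"ay": 0,"az": 0,"gripper": 1},{"x": -1.12,"y": 0.12,"z": -0.41,"ax": 0,"ay": 0,"az": 0,"gripper": 1}]}}

```text
t: 9.4
eef_pos: [592.7, 10.6, 69.5]
ee_rot: [0.985, -0.055, 0.166, 0.009]
wrist_force: [-3.0, 0.8, 2.4]
width: 14.8
finger_force: 80.3
```

```bash
python3 dk.py; python3 -c "
from h import *
a=snap('top','top4.png')[135:200,275:355]; b=snap('scene','scene4.png')[190:290,170:280]
cv2.imwrite('pics/c4.png',np.hstack([cv2.resize(a,(400,325),interpolation=2),cv2.resize(b,(357,325),interpolation=2)]))"
```

```text
9.4 tcp in deck [-34.1  -0.1  20.4] force deck [-2.1  0.5  3.3] tool z.n [-0.016  0.    -1.   ] 14.814980619929301
```

It slides freely at constant height, so I'll continue home.

Emit:
{"method": "arm_command", "body": {"commands": [{"x": -0.19,"y": 0.02,"z": -0.07,"ax": 0,"ay": 0,"az": 0,"gripper": 1},{"x": -0.37,"y": 0.04,"z": -0.14,"ax": 0,"ay": 0,"az": 0,"gripper": 1},{"x": -0.56,"y": 0.06,"z": -0.2,"ax": 0,"ay": 0,"az": 0,"gripper": 1},{"x": -0.75,"y": 0.08,"z": -0.27,"ax": 0,"ay": 0,"az": 0,"gripper": 1},{"x": -0.93,"y": 0.1,"z": -0.34,"ax": 0,"ay": 0,"az": 0,"gripper": 1},{"x": -1.12,"y": 0.12,"z": -0.41,"ax": 0,"ay": 0,"az": 0,"gripper": 1},{"x": -1.3,"y": 0.14,"z": -0.48,"ax": 0,"ay": 0,"az": 0,"gripper": 1},{"x": -1.3,"y": 0.14,"z": -0.48,"ax": 0,"ay": 0,"az": 0,"gripper": 1}]}}

```text
t: 10.5
eef_pos: [583.0, 12.0, 69.7]
ee_rot: [0.985, -0.055, 0.163, 0.009]
wrist_force: [5.2, -2.9, -4.3]
width: 14.8
finger_force: 78.6
```

```bash
python3 dk.py; python3 -c "
from h import *
a=snap('top','top5.png')[135:200,275:355]; b=snap('scene','scene5.png')[190:290,170:280]
cv2.imwrite('pics/c5.png',np.hstack([cv2.resize(a,(400,325),interpolation=2),cv2.resize(b,(357,325),interpolation=2)]))"
```

```text
10.5 tcp in deck [-43.2   0.3  24. ] force deck [ 3.7 -2.3 -5.9] tool z.n [-0.022  0.001 -1.   ] 14.791366276906585
```

View pics/c5.png

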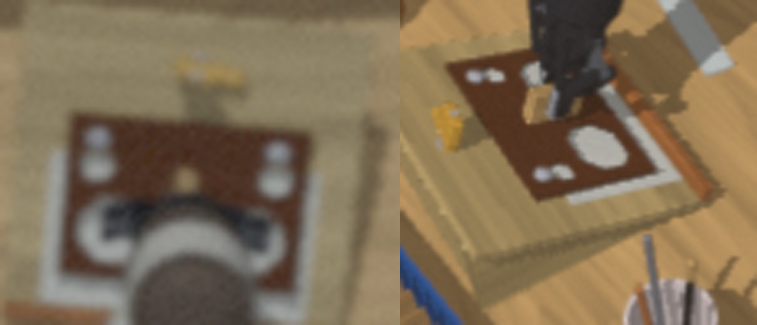

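Emit:
{"method": "arm_command", "body": {"commands": [{"x": 0.1,"y": -0.01,"z": -0.28,"ax": -0.001,"ay": -0.01,"az": 0,"gripper": 1},{"x": 0.2,"y": -0.02,"z": -0.56,"ax": -0.002,"ay": -0.02,"az": 0,"gripper": 1},{"x": 0.1,"y": -0.01,"z": -0.6,"ax": -0.002,"ay": -0.02,"az": 0,"gripper": 1},{"x": 0,"y": 0,"z": -0.64,"ax": -0.002,"ay": -0.02,"az": 0,"gripper": 1},{"x": -0.1,"y": 0.01,"z": -0.67,"ax": -0.002,"ay": -0.02,"az": 0,"gripper": 1},{"x": -0.2,"y": 0.02,"z": -0.7,"ax": -0.002,"ay": -0.02,"az": 0,"gripper": 1},{"x": -0.3,"y": 0.03,"z": -0.75,"ax": -0.002,"ay": -0.02,"az": 0,"gripper": 1},{"x": -0.3,"y": 0.03,"z": -0.75,"ax": -0.002,"ay": -0.02,"az": 0,"gripper": 1}]}}

```text
t: 11.6
eef_pos: [584.2, 12.2, 70.6]
ee_rot: [0.985, -0.056, 0.164, 0.009]
wrist_force: [17.6, -5.3, -17.6]
width: 14.7
finger_force: 78.4
```

```bash
python3 dk.py
```

```text
11.6 tcp in deck [-41.9   0.6  24.4] force deck [ 10.9  -3.3 -22.7] tool z.n [-0.02   0.001 -1.   ] 14.712085390133232
```

Emit:
{"method": "arm_command", "body": {"commands": [{"x": 0.03,"y": 0,"z": -0.1,"ax": 0,"ay": 0,"az": 0,"gripper": 1},{"x": 0.07,"y": -0.01,"z": -0.2,"ax": 0,"ay": 0,"az": 0,"gripper": 1},{"x": 0.1,"y": -0.01,"z": -0.3,"ax": 0,"ay": 0,"az": 0,"gripper": 1},{"x": 0.14,"y": -0.02,"z": -0.4,"ax": 0,"ay": 0,"az": 0,"gripper": 1},{"x": 0.17,"y": -0.02,"z": -0.47,"ax": 0,"ay": 0,"az": 0,"gripper": 1},{"x": 0.17,"y": -0.02,"z": -0.47,"ax": 0,"ay": 0,"az": 0,"gripper": 1},{"x": 0.17,"y": -0.02,"z": -0.47,"ax": 0,"ay": 0,"az": 0,"gripper": 1},{"x": 0.17,"y": -0.02,"z": -0.47,"ax": 0,"ay": 0,"az": 0,"gripper": 1}]}}

```text
t: 12.6
eef_pos: [584.5, 12.2, 68.5]
ee_rot: [0.985, -0.055, 0.163, 0.008]
wrist_force: [0.3, 0.3, -1.0]
width: 14.6
finger_force: 81.6
```

```bash
python3 dk.py
```

```text
12.6 tcp in deck [-42.3   0.7  22.3] force deck [-0.1  0.4 -1. ] tool z.n [-0.023  0.001 -1.   ] 14.552311125802124
```

Emit:
{"method": "arm_command", "body": {"commands": [{"x": 0.03,"y": 0,"z": -0.1,"ax": 0,"ay": 0,"az": 0,"gripper": 1},{"x": 0.07,"y": -0.01,"z": -0.2,"ax": 0,"ay": 0,"az": 0,"gripper": 1},{"x": 0.1,"y": -0.01,"z": -0.33,"ax": 0,"ay": 0,"az": 0,"gripper": 1},{"x": 0,"y": 0,"z": -0.36,"ax": 0,"ay": 0,"az": 0,"gripper": 1},{"x": -0.1,"y": 0.01,"z": -0.4,"ax": 0,"ay": 0,"az": 0,"gripper": 1},{"x": -0.16,"y": 0.02,"z": -0.43,"ax": 0,"ay": 0,"az": 0,"gripper": 1},{"x": -0.16,"y": 0.02,"z": -0.43,"ax": 0,"ay": 0,"az": 0,"gripper": 1},{"x": -0.16,"y": 0.02,"z": -0.43,"ax": 0,"ay": 0,"az": 0,"gripper": 1}]}}

```text
t: 13.6
eef_pos: [584.5, 12.6, 66.8]
ee_rot: [0.985, -0.055, 0.161, 0.008]
wrist_force: [1.1, -1.2, 4.8]
width: 14.5
finger_force: 82.4
```

```bash
python3 dk.py
```

```text
13.6 tcp in deck [-42.9   1.   20.8] force deck [ 2.8 -1.   4.1] tool z.n [-0.025  0.002 -1.   ] 14.54545707976212
```

Emit:
{"method": "arm_command", "body": {"commands": [{"x": -0.09,"y": 0,"z": -0.05,"ax": 0,"ay": 0,"az": 0,"gripper": 1},{"x": -0.19,"y": 0,"z": -0.12,"ax": 0,"ay": 0,"az": 0,"gripper": 1},{"x": -0.28,"y": 0,"z": -0.2,"ax": 0,"ay": 0,"az": 0,"gripper": 1},{"x": -0.37,"y": 0,"z": -0.26,"ax": 0,"ay": 0,"az": 0,"gripper": 1},{"x": -0.37,"y": 0,"z": -0.26,"ax": 0,"ay": 0,"az": 0,"gripper": 1},{"x": -0.37,"y": 0,"z": -0.26,"ax": 0,"ay": 0,"az": 0,"gripper": 1},{"x": -0.37,"y": 0,"z": -0.26,"ax": 0,"ay": 0,"az": 0,"gripper": 1},{"x": -0.37,"y": 0,"z": -0.26,"ax": 0,"ay": 0,"az": 0,"gripper": 1}]}}

```text
t: 14.6
eef_pos: [583.8, 12.9, 66.9]
ee_rot: [0.985, -0.055, 0.161, 0.007]
wrist_force: [10.5, -5.3, 1.7]
width: 14.4
finger_force: 81.4
```

```bash
python3 dk.py
```

```text
14.6 tcp in deck [-43.6   1.2  21.1] force deck [10.9 -4.1 -2.2] tool z.n [-0.025  0.003 -1.   ] 14.420236249391156
```

It stopped firmly with 11 N along the slope, so it's home. Releasing and retreating.

Emit:
{"method": "arm_command", "body": {"commands": [{"x": 0,"y": 0,"z": 0,"ax": 0,"ay": 0,"az": 0,"gripper": 2.5},{"x": 0,"y": 0,"z": 0,"ax": 0,"ay": 0,"az": 0,"gripper": 4},{"x": 0,"y": 0,"z": 0,"ax": 0,"ay": 0,"az": 0,"gripper": 4},{"x": -0.3,"y": 0,"z": 0.9,"ax": 0,"ay": 0,"az": 0,"gripper": 4},{"x": -0.7,"y": 0.1,"z": 2,"ax": -0.003,"ay": -0.025,"az": 0,"gripper": 4},{"x": -1.5,"y": 0.2,"z": 4,"ax": -0.003,"ay": -0.025,"az": 0,"gripper": 4},{"x": -2.1,"y": 0.2,"z": 6,"ax": -0.003,"ay": -0.025,"az": 0,"gripper": 4},{"x": -2.1,"y": 0.2,"z": 6,"ax": -0.003,"ay": -0.025,"az": 0,"gripper": 4}]}}

```text
t: 15.6
eef_pos: [560.3, 15.4, 126.8]
ee_rot: [0.983, -0.055, 0.173, 0.008]
wrist_force: [0.5, -0.2, 0.4]
width: 40.0
finger_force: 0.0
```

```bash
python3 dk.py
python3 - <<'E'
from deck import *
a=snap('top','top6.png'); b=snap('scene','scene6.png')
cv2.imwrite('pics/c6.png',np.hstack([cv2.resize(a[135:200,275:355],(400,325),interpolation=2),cv2.resize(b[190:290,170:280],(357,325),interpolation=2)]))
o=np.array([631.5,6.3,62]); r=Rd(-.111)
for n,(x0,y0,x1,y1) in dict(top=(300,140,335,165),scene=(170,205,205,250)).items():
    i=cv2.imread('pics/%s0.png'%n)[y0:y1,x0:x1]; h=cv2.cvtColor(i,cv2.COLOR_BGR2HSV)
    m=(h[...,1]>130)&(i.max(2)>120)
    v,u=np.nonzero(m); 
    for z in (8,30): print(n,len(u),z,((cast(n,[[u.mean()+x0,v.mean()+y0]],p0=o+r[:,2]*z,nrm=r[:,2])-o)@r).round(1))
    P=((cast(n,np.c_[u+x0,v+y0],p0=o+r[:,2]*10,nrm=r[:,2])-o)@r)[:,:2]; c=np.cov((P-P.mean(0)).T); w,V=np.linalg.eigh(c);print(V[:,1],w**.5,P.min(0),P.max(0))
s=arm.read_state()
N=R.from_rotvec(1.4*r[:,2]); print('rotvec for +1.4',N.as_rotvec(), 'move to (62,0,60):',(o+r@[62,0,60]-s['eef_pos']).round(1),'normal',r[:,2])
E
```

```text
15.6 tcp in deck [-45.2   1.2  85.5] force deck [ 0.6 -0.2  0.2] tool z.n [-0.002  0.003 -1.   ] 39.98788571951871
top 0 8 [[nan nan nan]]
top 0 30 [[nan nan nan]]<stdin>:9: RuntimeWarning: Mean of empty slice.
  ret = ret.dtype.type(ret / rcount)
Traceback (most recent call last):
  File "h.py", line 15, in cast
    o,D=ray(n,uv); nrm=np.array(nrm); p0=np.array([0,0,z]) if p0 is None else p0
        ~~~^^^^^^
  File "h.py", line 11, in ray
    d=cv2.undistortPoints(uv[:,None],K,np.array([k,0,0,0.]))[:,0]
      ~~~~~~~~~~~~~~~~~~~^^^^^^^^^^^^^^^^^^^^^^^^^^^^^^^^^^^
cv2.error: OpenCV(4.12.0) /io/opencv/modules/calib3d/src/undistort.dispatch.cpp:347: error: (-215:Assertion failed) CV_IS_MAT(_src) && CV_IS_MAT(_dst) && (_src->rows == 1 || _src->cols == 1) && (_dst->rows == 1 || _dst->cols == 1) && _src->cols + _src->rows - 1 == _dst->rows + _dst->cols - 1 && (CV_MAT_TYPE(_src->type) == CV_32FC2 || CV_MAT_TYPE(_src->type) == CV_64FC2) && (CV_MAT_TYPE(_dst->type) == CV_32FC2 || CV_MAT_TYPE(_dst->type) == CV_64FC2) in function 'cvUndistortPointsInternal'
```

View pics/c6.png

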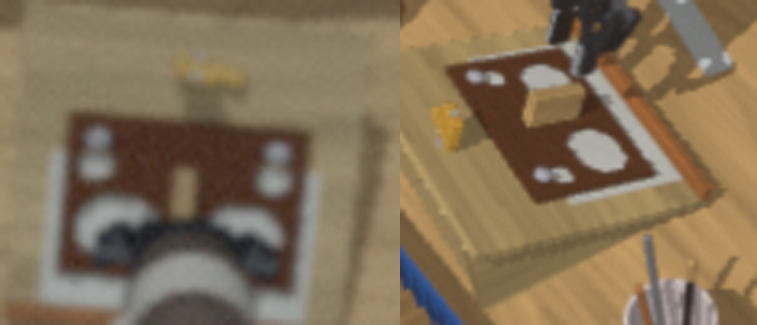

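Left half: the studs at (97,138) and (278,153) sit at the upper ends of the slots, and the plate is flat with its top edge parallel to the deck. The catch at (210,72) still points right. Now measuring the catch numerically.

```bash
cat > cat.py <<'E'
from deck import *
o=np.array([631.5,6.3,62]); r=Rd(-.111)
def catch(n,f):
    x0,y0,x1,y1=dict(top=(305,142,330,160),scene=(174,214,194,240))[n]
    i=cv2.imread('pics/'+f)[y0:y1,x0:x1].astype(int); d=i[...,2]-i[...,0]
    m=d>np.median(d)+25; v,u=np.nonzero(m)
    if len(u)<5: print(n,'none',d.max(),np.median(d)); return
    P=((cast(n,np.c_[u+x0,v+y0],p0=o+r[:,2]*(20),nrm=r[:,2])-o)@r)[:,:2]; w,V=np.linalg.eigh(np.cov((P-P.mean(0)).T))
    print(n,len(u),'mean',P.mean(0).round(1),'dir',V[:,1].round(2),'min',P.min(0).round(0),'max',P.max(0).round(0))
if __name__=='__main__':
    catch('top','top6.png');catch('scene','scene6.png')
    s=arm.read_state(); print('rotvec +1.4',(1.4*r[:,2]).round(3),'move to (62,0,60):',(o+r@[62,0,60]-s['eef_pos']).round(1),'normal',r[:,2].round(3))
E
python3 cat.py
```

```text
top 22 mean [ 61.  -12.6] dir [0.14 0.99] min [ 55. -32.] max [67. 12.]
scene 88 mean [61.1 -7.8] dir [0.31 0.95] min [ 43. -35.] max [76. 24.]
rotvec +1.4 [-0.477  0.053  1.315] move to (62,0,60): [109.7 -12.2  14.8] normal [-0.341  0.038  0.939]
```

```bash
python3 -c "
from h import *
print(arm.read_state()['joint_pos'].round(3))"
```

```text
[ 0.366  0.243 -0.723  0.492 -0.333  0.649]
```

Emit:
{"method": "arm_command", "body": {"commands": [{"x": 1.4,"y": -0.1,"z": 1,"ax": -0.06,"ay": 0.007,"az": 0.164,"gripper": 4},{"x": 2.8,"y": -0.3,"z": 1.5,"ax": -0.119,"ay": 0.013,"az": 0.329,"gripper": 4},{"x": 4.2,"y": -0.4,"z": 1.5,"ax": -0.179,"ay": 0.02,"az": 0.493,"gripper": 4},{"x": 5.6,"y": -0.6,"z": 1.5,"ax": -0.239,"ay": 0.026,"az": 0.657,"gripper": 4},{"x": 7,"y": -0.8,"z": 1.5,"ax": -0.298,"ay": 0.033,"az": 0.822,"gripper": 4},{"x": 8.5,"y": -1,"z": 1.5,"ax": -0.358,"ay": 0.04,"az": 0.986,"gripper": 4},{"x": 10,"y": -1.1,"z": 1.5,"ax": -0.417,"ay": 0.046,"az": 1.151,"gripper": 4},{"x": 11,"y": -1.2,"z": 1.5,"ax": -0.477,"ay": 0.053,"az": 1.315,"gripper": 4}]}}

```text
t: 16.7
eef_pos: [669.6, 1.5, 138.2]
ee_rot: [0.786, 0.593, 0.123, 0.12]
wrist_force: [-0.4, 0.3, 0.4]
width: 39.9
finger_force: 0.0
```

Emit:
{"method": "arm_command", "body": {"commands": [{"x": 0,"y": 0,"z": 0,"ax": 0,"ay": 0,"az": 0,"gripper": 4},{"x": 0,"y": 0,"z": 0,"ax": 0,"ay": 0,"az": 0,"gripper": 4},{"x": 0,"y": 0,"z": 0,"ax": 0,"ay": 0,"az": 0,"gripper": 4},{"x": 0,"y": 0,"z": 0,"ax": 0,"ay": 0,"az": 0,"gripper": 4},{"x": 0,"y": 0,"z": 0,"ax": 0,"ay": 0,"az": 0,"gripper": 4},{"x": 0,"y": 0,"z": 0,"ax": 0,"ay": 0,"az": 0,"gripper": 4},{"x": 0,"y": 0,"z": 0,"ax": 0,"ay": 0,"az": 0,"gripper": 4},{"x": 0,"y": 0,"z": 0,"ax": 0,"ay": 0,"az": 0,"gripper": 4}]}}

```text
t: 17.7
eef_pos: [669.7, 2.4, 140.4]
ee_rot: [0.788, 0.591, 0.125, 0.12]
wrist_force: [-0.6, -0.2, -0.1]
width: 39.9
finger_force: 0.0
```

```bash
python3 dk.py; python3 -c "
from deck import *
s=arm.read_state();print(s['joint_pos'].round(3));print((Rd(-.111).T@R.from_quat(s['ee_rot']).as_matrix()).round(3))"
```

```text
17.7 tcp in deck [62.9  0.3 60.5] force deck [-0.5 -0.2  0.1] tool z.n [-0.002 -0.004 -1.   ] 39.86302223930845
[ 0.298  0.39  -0.389  0.301 -0.49   2.316]
[[ 0.171  0.985 -0.002]
 [ 0.985 -0.171 -0.004]
 [-0.005 -0.001 -1.   ]]
```

Emit:
{"method": "arm_command", "body": {"commands": [{"x": 0.3,"y": 0,"z": -1,"ax": 0,"ay": 0,"az": 0,"gripper": 4},{"x": 0.6,"y": -0.1,"z": -2,"ax": 0,"ay": 0,"az": 0,"gripper": 4},{"x": 0.95,"y": -0.1,"z": -3,"ax": 0,"ay": 0,"az": 0,"gripper": 4},{"x": 1.3,"y": -0.15,"z": -3.8,"ax": 0,"ay": 0,"az": 0,"gripper": 4},{"x": 1.5,"y": -0.17,"z": -4.4,"ax": 0,"ay": 0,"az": 0,"gripper": 4},{"x": 1.5,"y": -0.17,"z": -4.4,"ax": 0,"ay": 0,"az": 0,"gripper": 4},{"x": 1.5,"y": -0.17,"z": -4.4,"ax": 0,"ay": 0,"az": 0,"gripper": 4},{"x": 1.5,"y": -0.17,"z": -4.4,"ax": 0,"ay": 0,"az": 0,"gripper": 4}], "newtons": 40}}

```text
t: 18.7
eef_pos: [684.9, 0.8, 96.9]
ee_rot: [0.788, 0.591, 0.125, 0.12]
wrist_force: [-0.8, -0.1, -0.4]
width: 39.8
finger_force: 0.0
```

```bash
python3 dk.py
```

```text
18.7 tcp in deck [62.4  0.5 14.4] force deck [-0.8 -0.1 -0.1] tool z.n [-0.001 -0.004 -1.   ] 39.752019963121754
```

Emit:
{"method": "arm_command", "body": {"commands": [{"x": 0,"y": 0,"z": 0,"ax": 0,"ay": 0,"az": 0,"gripper": 0.8},{"x": 0,"y": 0,"z": 0,"ax": 0,"ay": 0,"az": 0,"gripper": 0.8},{"x": 0,"y": 0,"z": 0,"ax": 0,"ay": 0,"az": 0,"gripper": 0.8},{"x": 0,"y": 0,"z": 0,"ax": 0,"ay": 0,"az": 0,"gripper": 0.8},{"x": 0,"y": 0,"z": 0,"ax": 0,"ay": 0,"az": 0,"gripper": 0.8},{"x": 0,"y": 0,"z": 0,"ax": 0,"ay": 0,"az": 0,"gripper": 0.8},{"x": 0,"y": 0,"z": 0,"ax": 0,"ay": 0,"az": 0,"gripper": 0.8},{"x": 0,"y": 0,"z": 0,"ax": 0,"ay": 0,"az": 0,"gripper": 0.8}], "newtons": 40}}

```text
t: 19.7
eef_pos: [686.0, 0.7, 97.5]
ee_rot: [0.788, 0.591, 0.126, 0.121]
wrist_force: [4.2, -2.7, 1.3]
width: 10.9
finger_force: 44.3
```

```bash
python3 dk.py
```

```text
19.7 tcp in deck [63.7  0.5 14.6] force deck [ 4.7 -2.2 -0.3] tool z.n [ 0.001 -0.003 -1.   ] 10.899499966190872
```

Emit:
{"method": "arm_command", "body": {"commands": [{"x": 0.03,"y": 0,"z": 0,"ax": 0.034,"ay": -0.004,"az": -0.094,"gripper": 0.8},{"x": 0.07,"y": 0,"z": 0,"ax": 0.068,"ay": -0.008,"az": -0.188,"gripper": 0.8},{"x": 0.1,"y": 0,"z": 0,"ax": 0.102,"ay": -0.011,"az": -0.282,"gripper": 0.8},{"x": 0.1,"y": 0,"z": 0,"ax": 0.136,"ay": -0.015,"az": -0.376,"gripper": 0.8},{"x": 0.1,"y": 0,"z": 0,"ax": 0.17,"ay": -0.019,"az": -0.47,"gripper": 0.8},{"x": 0.1,"y": 0,"z": 0,"ax": 0.205,"ay": -0.023,"az": -0.564,"gripper": 0.8},{"x": 0.1,"y": 0,"z": 0,"ax": 0.239,"ay": -0.027,"az": -0.657,"gripper": 0.8},{"x": 0.1,"y": 0,"z": 0,"ax": 0.239,"ay": -0.027,"az": -0.657,"gripper": 0.8}]}}

```text
t: 20.7
eef_pos: [685.8, 1.0, 97.4]
ee_rot: [0.942, 0.286, 0.159, 0.069]
wrist_force: [-1.8, 0.4, 5.6]
width: 11.0
finger_force: 45.2
```

```bash
python3 dk.py
```

```text
20.7 tcp in deck [63.4  0.7 14.5] force deck [0.2 0.2 5.9] tool z.n [-0.002 -0.001 -1.   ] 10.962279304002099
```

Emit:
{"method": "arm_command", "body": {"commands": [{"x": 0,"y": 0,"z": 0,"ax": 0.034,"ay": -0.004,"az": -0.094,"gripper": 0.8},{"x": 0,"y": 0,"z": 0,"ax": 0.068,"ay": -0.008,"az": -0.188,"gripper": 0.8},{"x": 0,"y": 0,"z": 0,"ax": 0.102,"ay": -0.011,"az": -0.282,"gripper": 0.8},{"x": 0,"y": 0,"z": 0,"ax": 0.136,"ay": -0.015,"az": -0.376,"gripper": 0.8},{"x": 0,"y": 0,"z": 0,"ax": 0.17,"ay": -0.019,"az": -0.47,"gripper": 0.8},{"x": 0,"y": 0,"z": 0,"ax": 0.205,"ay": -0.023,"az": -0.564,"gripper": 0.8},{"x": 0,"y": 0,"z": 0,"ax": 0.239,"ay": -0.027,"az": -0.657,"gripper": 0.8},{"x": 0,"y": 0,"z": 0,"ax": 0.239,"ay": -0.027,"az": -0.657,"gripper": 0.8}]}}

```text
t: 21.7
eef_pos: [685.8, 1.4, 97.3]
ee_rot: [0.983, -0.054, 0.173, 0.009]
wrist_force: [-3.3, 1.9, 5.9]
width: 11.3
finger_force: 45.3
```

```bash
python3 dk.py;python3 -c "
from deck import *
s=arm.read_state();print((s['moment']@Rd(-.111)).round(2));print((Rd(-.111).T@R.from_quat(s['ee_rot']).as_matrix()).round(3))"
```

```text
21.7 tcp in deck [63.3  1.1 14.5] force deck [-1.2  1.5  6.7] tool z.n [-0.002  0.002 -1.   ] 11.289408809198227
[ 0.48  0.87 -0.05]
[[ 1.     0.001 -0.002]
 [ 0.001 -1.     0.002]
 [-0.002 -0.002 -1.   ]]
```

Emit:
{"method": "arm_command", "body": {"commands": [{"x": 0,"y": 0,"z": 0,"ax": 0,"ay": 0,"az": 0,"gripper": 2.5},{"x": 0,"y": 0,"z": 0,"ax": 0,"ay": 0,"az": 0,"gripper": 4},{"x": 0,"y": 0,"z": 0,"ax": 0,"ay": 0,"az": 0,"gripper": 4},{"x": -0.4,"y": 0,"z": 1,"ax": 0,"ay": 0,"az": 0,"gripper": 4},{"x": -1.1,"y": 0.1,"z": 3,"ax": 0,"ay": 0,"az": 0,"gripper": 4},{"x": -2.5,"y": 0.3,"z": 7,"ax": 0,"ay": 0,"az": 0,"gripper": 4},{"x": -5,"y": 0.3,"z": 12,"ax": 0,"ay": 0,"az": 0,"gripper": 4},{"x": -9,"y": 0.3,"z": 16,"ax": 0,"ay": 0,"az": 0,"gripper": 4}]}}

```text
t: 22.7
eef_pos: [595.7, 4.0, 259.2]
ee_rot: [0.983, -0.054, 0.174, 0.008]
wrist_force: [0.8, 0.4, 0.3]
width: 39.9
finger_force: 0.0
```

Emit:
{"method": "arm_command", "body": {"commands": [{"x": -5,"y": 0,"z": 2,"ax": 0,"ay": 0,"az": 0,"gripper": 4},{"x": -10,"y": 0,"z": 3,"ax": 0,"ay": 0,"az": 0,"gripper": 4},{"x": -15,"y": 0,"z": 3,"ax": 0,"ay": 0,"az": 0,"gripper": 4},{"x": -18,"y": 0,"z": 3,"ax": 0,"ay": 0,"az": 0,"gripper": 4},{"x": -18,"y": 0,"z": 3,"ax": 0,"ay": 0,"az": 0,"gripper": 4},{"x": -18,"y": 0,"z": 3,"ax": 0,"ay": 0,"az": 0,"gripper": 4},{"x": -18,"y": 0,"z": 3,"ax": 0,"ay": 0,"az": 0,"gripper": 4},{"x": -18,"y": 0,"z": 3,"ax": 0,"ay": 0,"az": 0,"gripper": 4}]}}

```text
t: 23.7
eef_pos: [416.2, 3.7, 286.1]
ee_rot: [0.984, -0.055, 0.172, 0.009]
wrist_force: [-0.1, 0.7, 0.2]
width: 39.9
finger_force: 0.0
```

```bash
python3 -c "
from cat import *
snap('top','top7.png');snap('scene','scene7.png')
catch('top','top7.png');catch('scene','scene7.png')
# template plate in both views
for n,(x0,y0,x1,y1) in dict(top=(280,150,345,200),scene=(175,200,265,260)).items():
    i=cv2.imread('pics/%s7.png'%n)[y0:y1,x0:x1].astype(int)
    m=((i.max(2)<115)&(i[...,2]-i[...,0]>20)).astype(np.uint8)
    c=max(cv2.findContours(m,0,2)[0],key=cv2.contourArea)
    P=((cast(n,c[:,0]+np.array([x0,y0]),p0=o+r[:,2]*6,nrm=r[:,2])-o)@r)[:,:2]
    print(n,cv2.minAreaRect(P.astype(np.float32)))
s=arm.read_state();print(s['t'],s['eef_pos'].round(0),s['wrist_force'].round(1))"
```

```text
top 6 mean [55.8  0.6] dir [-1.   -0.03] min [45. -2.] max [76.  2.]
scene 111 mean [57.9 -5.2] dir [-0.8 -0.6] min [ 33. -27.] max [84. 14.]
top ((-34.40576171875, 0.5630645751953125), (190.8854217529297, 147.34046936035156), 89.84271240234375)
scene ((-43.76271057128906, -1.9141921997070312), (195.05682373046875, 142.67176818847656), 89.94628143310547)
23.8 [416.   4. 286.] [ 0.2  0.3 -0.2]
```

```bash
python3 -c "
from station import arm
print(arm.finish_job())"
```

```text
the job is handed in; nothing more can be done
None
```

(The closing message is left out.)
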